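# Raise the sample gate and push the tube rack home

### The arm

A 6-joint arm with a two-finger parallel gripper is mounted at the origin on the work surface. World frame = base frame: x ahead of the robot, y to its left, z up, the work surface at z = 0. Lengths are in mm, angles in degrees, forces in N, time in s.
With the tool pointing down it reaches from about 350 to 850 mm from the base axis. Payload 8.1 kg.
Tool frame: the origin (TCP) lies at the very end of the fingers, on their centre line; the grasp point (between the pads) lies 19 mm behind it; z points along the fingers, y is the line along which they close (so a half turn about z gives the same grasp; the last joint's range is limited). The gripper opens to 85 mm and grips with 20 to 120 N. Pads are 22 mm wide; open, the fingers measure 114 mm over their backs; the gripper's body (76 mm by 85 mm) begins 54 mm behind the grasp point. The pads swing forward as they close: fully open they stand 13 mm farther back than shut.
Start: joints at [61.513, 7.471, 85.268, -0, 87.261, -4.893], TCP at [240.135, 549.855, 231.292] pointing down, gripper open.
Joint ranges: [-169.43, 169.43], [-51.17, 129.36], [1.28, 143.12], [-76.62, 256.62], [0, 156.53], [-152.29, 152.29]. Speed limits (degrees/s): [136.94, 136.94, 159.86, 180, 180, 180].

### API

Orientations are given as [roll, pitch, yaw] about the fixed x, y, z axes, in that order (R = Rz(yaw) Ry(pitch) Rx(roll)).
In Python, from bench import sense, eyes, job, models gives the robot as it stands. The module is installed in compiled form; this text tells all that it offers.
- The arm moves only by the tool apply_moves, never from a script. Its argument "rows" is a list of rows, each a list of 6 numbers: the shift along the tool's x, y, z in mm, then the turn, a rotation vector about the tool's x, y, z in rad. In form: [[dx, dy, dz, rx, ry, rz], ...]. A call has exactly 5 rows; each row shifts and turns the commanded pose from where the row before left it, along the tool's axes as they then stand; what a row does not reach is not made up. A row lasts 1/8 s, in which the tool goes at most 62.5 mm and 10.7 degrees, less where a joint would pass 70% of its speed; a pose out of reach is approached as far as the arm can. A call is refused whole if a number of a shift passes 62.5 or a number of a turn 0.188, either way. A call with a gripper value outside its range is refused whole. "fingers" is the finger opening in mm, from 0 to 85.4, set as the call begins (left out, the last holds). The fingers move at their own pace and stop on an object; "grip_force" is the grip in N (left out, the last holds). Time passes only in rows, so rows that do not move let the fingers close, or fill a call up. It gives the time, the measured TCP pose, the force, the opening and the grip force at its end, in the units of the state.
- sense(): the state, without advancing time (a new reading comes with each control period).
- eyes.snapshot(name): name is "scene" or "top" or "wrist"; returns (picture, depth): 480x640x3 uint8, red, green, blue; 480x640 float32, mm along the optical axis (not along the pixel's ray), 0 where there is no reading.
- eyes.get_calibration(name): a dict with "intrinsics" (3x3 intrinsics, pixels), "D" ([k1, k2, p1, p2, k3] as OpenCV has them; the pictures are not rectified), "R" (3x3) and "t" (3): a world point X has camera coordinates R X + t; the wrist camera has in their place "mount" (4x4, takes a point from camera to tool coordinates, whose origin is the TCP and whose axes are the flange's). Camera axes: x right, y down, z forward; pixel columns grow to the right and rows downward; lengths in mm; the calibration is good to about 2 mm. A picture is of the moment at which its call begins: read the wrist's pose just before it. get_calibration takes no time and is no camera call.
- job.hand_in(): hands the job in; it is judged then, once.
Trained networks look in the newest picture that a camera, given by its name, has taken for a name from the list of things; names that differ only in an ending like _2 or _b are one class to them, and where a whole thing is asked for, a point or a joint stands for the part that bears it (a point fixed in the world has none). Each returns a list of dicts, best first, with "confidence" (0 to 1); they miss things now and then, are a little off and sometimes report something else, mostly with a low value. They report only what shows in the picture. A call takes as long as a camera call. They do not tell look-alikes from the thing itself.
- models.boxes_of(name, camera): "xyz" ([x, y, z] in mm, in world coordinates, good to about 4 mm: the middle of the surface that is visible of it).
- models.cut_out(name, camera): "pixels" (480x640 bool, what is visible of it).
- models.place_of(name, camera): "xyz" ([x, y, z] in mm, in world coordinates, good to about 4 mm: a listed point, or the origin of a listed thing).
The state is a dict: "time": time; "joint_pos": joint angles; "qd": joint speeds; "joint_efforts": joint torques, N m; "tool_pos": TCP position; "tcp_rot": TCP orientation; "ft_force": force on the tool from outside, world axes, zero at the start; "wrist_torque": the same for the moment, N m; "finger_gap": finger opening in mm; "grip_force": force on a finger pad.
Only numpy, scipy, OpenCV 4.12 (cv2) and the standard library are available. Lean on these libraries where they do the work, as an engineer would, in place of code of your own. Each camera call takes 0.05 s, during which the arm holds its last target. There are 200 camera calls.

### The job

Push the counterweighted gate arm up from below until it tips past its balance point and stays raised by itself, then push the tube rack along its lane until it rests against the end stop. Only push, with closed or open fingers: do not grip, lift or tip the rack, leave the bottles, beaker and cap alone, and finish with the gate still up and the robot clear of everything.

Things in the scene. Friction and masses are not known exactly. Their poses are not given: they have to be found in the camera images.
- station: Fixed loading station on the bench: steel base plate, 8 mm thick, in its own frame x -145 to +125, y -235 to +195 mm. Origin on the bench surface, on the lane's centre line, under the gate arm; x points along the lane from the waiting rack to the end stop (roughly away from the robot), y to the left, z up. Two lane rails, tops 26 mm above the bench, 68 mm apart inside, x -140 to +110 mm.
- end_stop (a point): Middle of the end stop's face, on the lane's centre line at x = +102 mm in the station's frame, 32 mm above the bench. The stop is an upright plate 100 mm wide, its top 56 mm above the bench.
- rest_post (a point): Top of the post that the lowered gate arm rests on: x = 0, y = +55, z = 88 mm in the station's frame; 12 mm wide across the lane (y 49 to 61 mm), 26 mm along it.
- gate (a joint): Angle of the gate arm, rad: 0 = lowered (level, on the rest post, across the lane), 1.6 = raised (just past upright, at its stop). It turns in the station's y-z plane. Counterweighted: let go below about 0.68 it falls back to 0, let go above about 0.80 it goes on by itself, damped, to 1.6 within about 3 s and stays there. Pushing it up near its free end takes about 1 N.
- gate_hinge (a point): Pivot axis of the gate arm, parallel to the station's x, at x = 0, y = -130, z = 100 mm in the station's frame, between two cheeks (x -37 to +37 mm, up to z = 123 mm). Beyond it (y -154 to -238 mm) the steel counterweight hangs on the arm under a fixed grey hood, 192 mm high and open at its sides.
- gate_push (a point): Point on the gate arm's centre line, 260 mm from the pivot, a good place to push up from below; it moves with the arm. Lowered: x = 0, y = +130, z = 100 mm in the station's frame. The arm is a round aluminium tube, 22 mm diameter, ending 297 mm from the pivot in a black cap (27 mm diameter, 16 mm long). From y = +62 to +167 mm the space under it, z 8 to 89 mm, is empty.
- rack: White plastic rack with six capped glass tubes: 90 mm long (x), 62 mm wide (y), frame 60 mm high, caps to 96 mm above its underside; 0.25 to 0.5 kg, loose, on the base plate between the rails, on the robot's side of the gate, too tall to pass under it lowered. Origin: centre of its underside; x along the lane to the end stop. Home, its origin is at x = +57 mm in the station's frame.
- rack_back (a point): Centre of the rack's flat rear end plate (62 mm wide, 60 mm high), the face towards the robot, 45 mm behind the rack's origin and 30 mm above its underside.
- amber_bottle: Bystander: amber bottle with black cap, 60 mm diameter, 150 mm high; origin at the centre of its underside. To be left alone.
- white_bottle: Bystander: white plastic bottle, 60 mm diameter, 130 mm high; origin at the centre of its underside. To be left alone.
- beaker: Bystander: empty glass beaker, 64 mm diameter, 85 mm high, right of the station; origin at the centre of its underside. To be left alone.
- loose_cap: Bystander: white screw cap, 42 mm diameter, 14 mm high, lying left of the station; origin at the centre of its underside. To be left alone.
Things that resemble listed ones, but are neither listed nor needed, are in the scene too. Leave any pink or purple look-alike of the rack alone.

How it is judged (in metres and radians):
On the way, in this order (a step that is already met when the one before it is completed fails the run):
1. the gate arm is fully raised, while the rack still waits in front of it (value of joint gate above 1.45 rad and x of rack in the frame of station below -0.04 m), for 0.3 s.
2. the rack is home against the end stop (x of rack in the frame of station between 0.051 and 0.062 m and y of rack in the frame of station between -0.006 and 0.006 m and z of rack in the frame of station below 0.012 m and angle between rack's own z axis and vertical below 0.06 rad and linear speed of rack below 0.02 m/s), for 0.2 s.
At the end, for the whole second after the job is handed in: The gate arm is raised and at rest by itself (joint above 1.45 rad), and the rack stands flat and still in its lane, within about 6 mm of the end stop (all of step 2 and value of joint gate above 1.45 rad and velocity of joint gate between -0.05 and 0.05 rad/s); the robot touches nothing.
It fails at once if the rack is lifted more than 12 mm or tipped more than 0.25 rad (z of rack in the frame of station above 0.02 m or angle between rack's own z axis and vertical above 0.25 rad).
It fails at once if the amber bottle is moved more than 20 mm (distance of amber_bottle from where it was at the start of the episode above 0.02 m).
It fails at once if the white bottle is moved more than 20 mm (distance of white_bottle from where it was at the start of the episode above 0.02 m).
It fails at once if the beaker is moved more than 20 mm (distance of beaker from where it was at the start of the episode above 0.02 m).
It fails at once if the loose cap is moved more than 20 mm (distance of loose_cap from where it was at the start of the episode above 0.02 m).
It also fails if it takes over 54 s, if anything falls off the work surface, if the arm or the gripper's body presses on something with over 40 N, if the wrist force passes 120 N, or if a joint passes its speed limit or range.

## Working session

There is one attempt and no reset: what is moved stays moved. The work goes in short steps, Python scripts to look and compute and a tool call to move; the robot and the scene stay as the last step left them, time stands still between calls to the robot, and variables do not carry over. Pictures are saved under pics/ and viewed, at most 10 in all, crops included, and the job is handed in when it is done.

Besides the shell and the picture viewer there is one more tool, called after "Emit:" as name(argument=value, ...), one argument or row to a line, values as JSON. apply_moves: Moves the arm, as the interface text tells. Its arguments: {"type":"object","properties":{"rows":{"type":"array"},"fingers":{"type":"number"},"grip_force":{"type":"number"}},"required":["rows"]}

```bash
mkdir -p pics
python3 - <<'E'
from bench import sense, eyes, models
import cv2
s=sense(); print(s['time'],s['tool_pos'],s['tcp_rot'])
for c in ['scene','top']:
    p,d=eyes.snapshot(c); cv2.imwrite(f'pics/{c}0.png',p[:,:,::-1])
    for n in ['end_stop','rest_post','gate_hinge','gate_push','rack','rack_back','station','amber_bottle','white_bottle','beaker','loose_cap']:
        r=models.place_of(n,c)
        print(c,n,[(round(x['confidence'],2),[round(float(v)) for v in x['xyz']]) for x in r[:3]])
E
```

```text
0.0 [239.84741093 549.3512804  230.20086292] [-1.79890452e+02 -1.25985830e-02  1.56406153e+02]
scene end_stop [(0.57, [732, -68, 35])]
scene rest_post [(0.75, [614, -45, 90]), (0.63, [548, -127, 6])]
scene gate_hinge [(0.95, [671, -222, 102])]
scene gate_push [(0.58, [595, 24, 99])]
scene rack [(0.93, [337, -134, 3]), (0.72, [550, -123, 7]), (0.55, [317, -320, 2])]
scene rack_back [(0.93, [503, -136, 38]), (0.73, [277, -345, 26]), (0.58, [314, -93, 29])]
scene station [(0.58, [634, -101, -2])]
scene amber_bottle [(0.92, [396, 140, 3])]
scene white_bottle [(0.92, [602, -434, -2])]
scene beaker [(0.43, [548, -128, 7])]
scene loose_cap [(0.84, [590, 155, 1])]
top end_stop [(0.89, [727, -67, 30])]
top rest_post [(0.62, [614, -44, 86])]
top gate_hinge [(0.8, [667, -223, 102]), (0.52, [510, -135, 35])]
top gate_push [(0.9, [595, 31, 100])]
top rack [(0.75, [333, -130, -2]), (0.64, [312, -316, -4]), (0.59, [547, -122, 10])]
top rack_back [(0.97, [314, -94, 28]), (0.77, [508, -136, 36]), (0.66, [275, -346, 28])]
top station [(0.92, [631, -98, 2])]
top amber_bottle [(0.78, [395, 137, 1])]
top white_bottle [(0.62, [600, -429, 1])]
top beaker [(0.88, [723, -372, 1])]
top loose_cap [(0.73, [586, 151, 0])]
```

View pics/scene0.png

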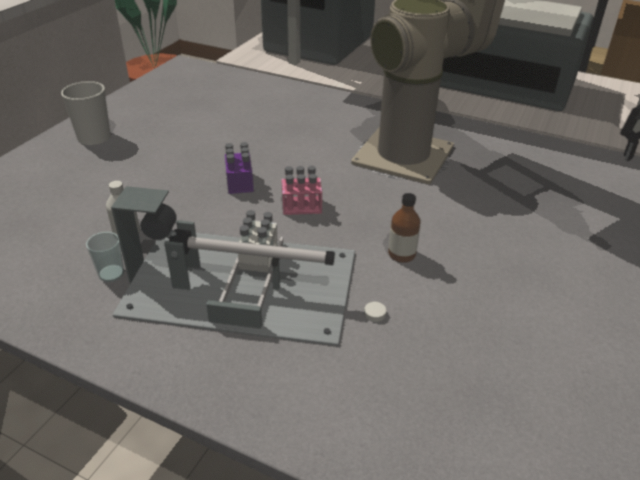

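View pics/top0.png

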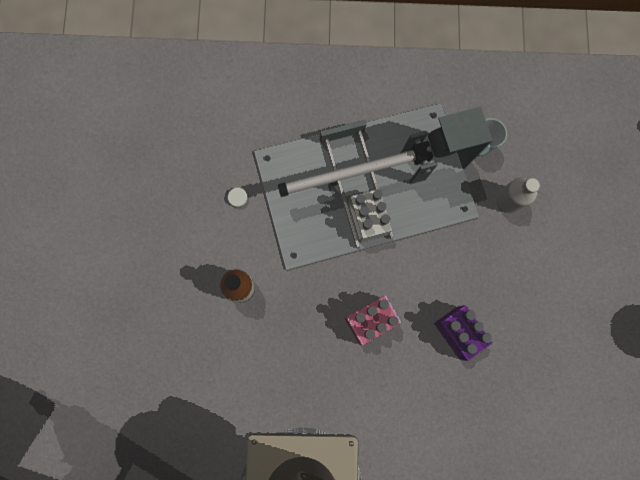

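The white rack waits at about pixel (370,213) in the top view. The gate tube runs from (285,188) to (415,155), and the pink and purple look-alikes are at (373,320) and (465,333). The network values agree with the given geometry (station yaw about 16.5°). Next I'll fit the station frame and plan the first move.

```bash
cat > h.py <<'E'
import numpy as np
from scipy.optimize import least_squares
from scipy.spatial.transform import Rotation as R, Slerp
from bench import sense, eyes
L=np.array([[102,0],[0,55],[0,-130],[0,130],[0,0],[102,0],[0,55],[0,-130],[0,130],[0,0]],float)
W=np.array([[732,-68],[614,-45],[671,-222],[595,24],[634,-101],[727,-67],[614,-44],[667,-223],[595,31],[631,-98]],float)
def rot(a): return np.array([[np.cos(a),-np.sin(a)],[np.sin(a),np.cos(a)]])
f=least_squares(lambda p:(L@rot(p[2]).T+p[:2]-W).ravel(),[632,-99,.29],loss='soft_l1',f_scale=3,x_scale=[1,1,.01]); st=f.x
def w(p): return np.r_[rot(st[2])@p[:2]+st[:2],p[2]]
def loc(p): return np.r_[rot(st[2]).T@(np.asarray(p)[:2]-st[:2]),p[2]]
def ori(tilt,flip=0):  # tool z = forward*sin+down*cos in station; y axis = +-station y
    t=np.radians(tilt); z=np.array([np.sin(t),0,-np.cos(t)]); y=np.array([0,-1. if flip else 1.,0]); x=np.cross(y,z)
    return R.from_euler('z',st[2])*R.from_matrix(np.c_[x,y,z])
def cur():
    s=sense(); return np.array(s['tool_pos']),R.from_euler('xyz',s['tcp_rot'],degrees=True)
def plan(wps,start=None):
    """wps: (station xyz, ori, nrows); prints rows"""
    p,r=start or cur()
    for q,o,n in wps:
        P=w(np.array(q,float)); sl=Slerp([0,1],R.concatenate([r,o])); p0=p
        for i in range(n):
            pn=p0+(P-p0)*(i+1)/n; rn=sl((i+1)/n)
            print('[%s],'%','.join(['%.1f'%v for v in r.inv().apply(pn-p)]+['%.3f'%v for v in (r.inv()*rn).as_rotvec()]))
            p,r=pn,rn
        print('-- at',q)
    return p,r
E
python3 - <<'E'
from h import *
print(st[:2],np.degrees(st[2]),f.fun.reshape(-1,2).round())
print(eyes.get_calibration('wrist')['mount'].round(2))
print('rack',loc([548,-122,7]),'amber',loc([396,139,0]))
p,r=cur()
for k in (0,1): print(k,np.degrees((r.inv()*ori(60,k)).as_rotvec()))
plan([([-70,150,240],ori(60,0),15)])
E
```

```text
[631.62435543 -97.7436988 ] 16.78395533864904 [[-3. -0.]
 [ 2. -0.]
 [-2. -0.]
 [-1.  3.]
 [-2.  3.]
 [ 2. -1.]
 [ 2. -1.]
 [ 2.  1.]
 [-1. -4.]
 [ 1.  0.]]
[[  -0.     -0.96   -0.29   74.23]
 [   1.     -0.      0.      0.35]
 [  -0.     -0.29    0.96 -142.58]
 [   0.      0.      0.      1.  ]]
rack [-87.0663306   0.9246863   7.       ] amber [-157.22386403  294.69827345    0.        ]
0 [-21.11164471 -57.40629056 -36.55623452]
1 [-71.41656819  26.26404179 123.69170446]
[-31.2,-24.5,-0.6,-0.025,-0.067,-0.043],
[-30.1,-25.8,0.8,-0.025,-0.067,-0.043],
[-28.9,-27.1,2.2,-0.025,-0.067,-0.043],
[-27.5,-28.4,3.4,-0.025,-0.067,-0.043],
[-26.0,-29.6,4.4,-0.025,-0.067,-0.043],
[-24.4,-30.8,5.4,-0.025,-0.067,-0.043],
[-22.7,-32.0,6.2,-0.025,-0.067,-0.043],
[-20.8,-33.0,6.8,-0.025,-0.067,-0.043],
[-18.9,-34.1,7.3,-0.025,-0.067,-0.043],
[-17.0,-35.0,7.7,-0.025,-0.067,-0.043],
[-14.9,-35.9,7.9,-0.025,-0.067,-0.043],
[-12.9,-36.7,7.9,-0.025,-0.067,-0.043],
[-10.8,-37.4,7.8,-0.025,-0.067,-0.043],
[-8.6,-38.0,7.5,-0.025,-0.067,-0.043],
[-6.5,-38.5,7.1,-0.025,-0.067,-0.043],
-- at [-70, 150, 240]
```

Run:
```python
from h import *
plan([([-50,140,240],ori(55),15)])
```

```text
[-32.6,-24.2,-0.6,-0.023,-0.061,-0.043],
[-31.5,-25.6,0.8,-0.023,-0.061,-0.043],
[-30.3,-26.9,2.1,-0.023,-0.061,-0.043],
[-28.9,-28.3,3.3,-0.023,-0.061,-0.043],
[-27.5,-29.6,4.4,-0.023,-0.061,-0.043],
[-25.8,-30.8,5.3,-0.023,-0.061,-0.043],
[-24.1,-32.1,6.2,-0.023,-0.061,-0.043],
[-22.3,-33.2,6.9,-0.023,-0.061,-0.043],
[-20.4,-34.3,7.4,-0.023,-0.061,-0.043],
[-18.5,-35.3,7.8,-0.023,-0.061,-0.043],
[-16.4,-36.2,8.1,-0.023,-0.061,-0.043],
[-14.3,-37.1,8.2,-0.023,-0.061,-0.043],
[-12.2,-37.8,8.2,-0.023,-0.061,-0.043],
[-10.1,-38.5,8.0,-0.023,-0.061,-0.043],
[-7.9,-39.1,7.7,-0.023,-0.061,-0.043],
-- at [-50, 140, 240]
```

Emit:
apply_moves(
  rows=[
    [-33, -24, -1, -0.023, -0.061, -0.043],
    [-31, -26, 1, -0.023, -0.061, -0.043],
    [-30, -27, 2, -0.023, -0.061, -0.043],
    [-29, -28, 3, -0.023, -0.061, -0.043],
    [-27, -30, 4, -0.023, -0.061, -0.043],
  ],
  fingers=0,
)

```text
time: 1.82
tool_pos: [340.6, 372.6, 235.2]
tcp_rot: [175.2, 18.2, 168.2]
ft_force: [1.1, 0.2, 0.6]
finger_gap: -0.1
grip_force: 0.0
```

Emit:
apply_moves(
  rows=[
    [-26, -31, 5, -0.023, -0.061, -0.043],
    [-24, -32, 6, -0.023, -0.061, -0.043],
    [-22, -33, 7, -0.023, -0.061, -0.043],
    [-20, -34, 7, -0.023, -0.061, -0.043],
    [-18, -35, 8, -0.023, -0.061, -0.043],
  ],
)

```text
time: 2.45
tool_pos: [440.2, 197.5, 237.5]
tcp_rot: [174.1, 36.8, -179.9]
ft_force: [0.3, -0.2, 0.1]
finger_gap: 0.1
grip_force: 0.0
```

Emit:
apply_moves(
  rows=[
    [-16, -36, 8, -0.023, -0.061, -0.043],
    [-14, -37, 8, -0.023, -0.061, -0.043],
    [-12, -38, 8, -0.023, -0.061, -0.043],
    [-10, -38, 8, -0.023, -0.061, -0.043],
    [-8, -39, 8, -0.023, -0.061, -0.043],
  ],
)

```text
time: 3.08
tool_pos: [555.1, 52.5, 232.9]
tcp_rot: [178.1, 51.8, -165.8]
ft_force: [1.3, 0.5, -0.3]
finger_gap: 0.4
grip_force: 0.0
```

Run:
```python
from h import *
import cv2
p,r=cur(); s=sense(); print(s['time'],loc(p),np.degrees((r.inv()*ori(55)).as_rotvec()),np.round(s['joint_pos']),s['ft_force'],s['finger_gap'])
a,_=eyes.snapshot('scene'); cv2.imwrite('pics/scene1.png',a[:,:,::-1])
plan([([-45,130,44],ori(55),10),([20,130,44],ori(55),5)])
```

```text
3.075 [-29.89769784 165.96952517 232.92482955] [-0.17309499 -3.22257875 -1.58211581] [ -16.  -47.  142.   38.   44. -139.] [ 1.28900123  0.54904875 -0.28380505] 0.3719998977091317
[15.7,-3.5,10.4,-0.001,-0.005,-0.002],
[15.7,-3.5,10.3,-0.001,-0.005,-0.002],
[15.8,-3.5,10.3,-0.001,-0.005,-0.002],
[15.9,-3.5,10.2,-0.001,-0.005,-0.002],
[15.9,-3.4,10.1,-0.001,-0.005,-0.002],
[16.0,-3.4,10.0,-0.001,-0.005,-0.002],
[16.1,-3.4,9.9,-0.001,-0.005,-0.002],
[16.1,-3.3,9.8,-0.001,-0.005,-0.002],
[16.2,-3.3,9.7,-0.001,-0.005,-0.002],
[16.2,-3.3,9.6,-0.001,-0.005,-0.002],
-- at [-45, 130, 44]
[-7.5,-0.0,10.6,0.000,0.000,0.000],
[-7.5,-0.0,10.6,0.000,0.000,0.000],
[-7.5,0.0,10.6,0.000,-0.000,-0.000],
[-7.5,-0.0,10.6,0.000,0.000,0.000],
[-7.5,-0.0,10.6,0.000,0.000,0.000],
-- at [20, 130, 44]
```

View pics/scene1.png

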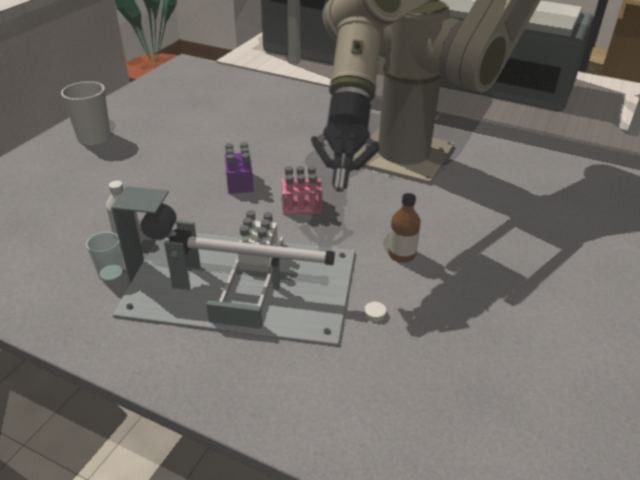

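The arm is folded close to its limits: J3 is 142° of 143° and J2 is −47° of −51°. The picture shows the gripper hovering near pixel (340,170) and nothing disturbed. I'll reduce the tilt to 45° to bring the wrist outward.

Run:
```python
from h import *
plan([([-45,135,150],ori(45),5),([-40,130,46],ori(45),5)])
```

```text
[14.7,-5.8,7.8,-0.001,0.024,-0.004],
[14.5,-5.7,8.1,-0.001,0.024,-0.004],
[14.4,-5.7,8.5,-0.001,0.024,-0.004],
[14.2,-5.6,8.8,-0.001,0.024,-0.004],
[14.0,-5.6,9.2,-0.001,0.024,-0.004],
-- at [-45, 135, 150]
[14.0,-1.0,15.4,0.000,0.000,0.000],
[14.0,-1.0,15.4,0.000,0.000,0.000],
[14.0,-1.0,15.4,-0.000,0.000,0.000],
[14.0,-1.0,15.4,0.000,0.000,0.000],
[14.0,-1.0,15.4,0.000,0.000,0.000],
-- at [-40, 130, 46]
```

Emit:
apply_moves(
  rows=[
    [14.5, -5.5, 8, 0, 0.024, -0.004],
    [14.5, -5.5, 8, 0, 0.024, -0.004],
    [14.5, -5.5, 8.5, 0, 0.024, -0.004],
    [14, -5.5, 9, 0, 0.024, -0.004],
    [14, -5.5, 9, 0, 0.024, -0.004],
  ],
)

```text
time: 3.75
tool_pos: [546.6, 26.0, 148.4]
tcp_rot: [179.4, 44.5, -163.8]
ft_force: [-0.1, 0.2, -0.9]
finger_gap: -0.1
grip_force: 0.0
```

Run:
```python
from h import *
p,r=cur(); s=sense(); print(s['time'],loc(p),np.degrees((r.inv()*ori(45)).as_rotvec()),np.round(s['joint_pos']),np.round(s['qd']),s['ft_force'])
plan([([-40,130,46],ori(45),5),([10,130,46],ori(45),5)])
```

```text
3.75 [-45.66685151 143.06046112 148.38882839] [ 0.18591955 -0.4578236  -0.43875634] [ -19.  -35.  141.   38.   42. -147.] [ -4.  19.  -2.   0.  -5. -12.] [-0.08267278  0.20895489 -0.88697332]
[13.5,-2.8,15.4,0.001,-0.002,-0.002],
[13.6,-2.7,15.4,0.001,-0.002,-0.002],
[13.6,-2.7,15.3,0.001,-0.002,-0.002],
[13.6,-2.7,15.3,0.001,-0.002,-0.002],
[13.7,-2.6,15.3,0.001,-0.002,-0.002],
-- at [-40, 130, 46]
[-7.1,-0.0,7.1,0.000,0.000,0.000],
[-7.1,0.0,7.1,0.000,0.000,0.000],
[-7.1,-0.0,7.1,-0.000,0.000,-0.000],
[-7.1,0.0,7.1,0.000,0.000,0.000],
[-7.1,-0.0,7.1,0.000,0.000,0.000],
-- at [10, 130, 46]
```

J6 is at −147° and its limit is −152°, so I'll roll the tool half a turn about its own axis. The finger pose stays the same and J6 ends near +33°.

Emit:
apply_moves(
  rows=[
    [0, 0, 0, 0, 0, 0.157],
    [0, 0, 0, 0, 0, 0.157],
    [0, 0, 0, 0, 0, 0.157],
    [0, 0, 0, 0, 0, 0.157],
    [0, 0, 0, 0, 0, 0.157],
  ],
)

```text
time: 4.38
tool_pos: [546.6, 26.3, 148.8]
tcp_rot: [144.7, 29.2, 141.7]
ft_force: [0.6, 0.0, -0.2]
finger_gap: 0.2
grip_force: 0.0
```

Emit:
apply_moves(
  rows=[
    [0, 0, 0, 0, 0, 0.157],
    [0, 0, 0, 0, 0, 0.157],
    [0, 0, 0, 0, 0, 0.157],
    [0, 0, 0, 0, 0, 0.157],
    [0, 0, 0, 0, 0, 0.157],
  ],
)

```text
time: 5.0
tool_pos: [546.6, 26.3, 148.8]
tcp_rot: [135.4, -0.6, 106.4]
ft_force: [-0.5, -0.4, -0.4]
finger_gap: -0.1
grip_force: 0.0
```

Emit:
apply_moves(
  rows=[
    [0, 0, 0, 0, 0, 0.157],
    [0, 0, 0, 0, 0, 0.157],
    [0, 0, 0, 0, 0, 0.157],
    [0, 0, 0, 0, 0, 0.157],
    [0, 0, 0, 0, 0, 0.157],
  ],
)

```text
time: 5.62
tool_pos: [546.6, 26.3, 148.9]
tcp_rot: [145.5, -30.3, 70.8]
ft_force: [0.5, 0.0, -1.1]
finger_gap: -0.2
grip_force: 0.0
```

Emit:
apply_moves(
  rows=[
    [0, 0, 0, 0, 0, 0.157],
    [0, 0, 0, 0, 0, 0.157],
    [0, 0, 0, 0, 0, 0.157],
    [0, 0, 0, 0, 0, 0.157],
    [0, 0, 0, 0, 0, 0.157],
  ],
)

```text
time: 6.25
tool_pos: [546.6, 26.3, 148.9]
tcp_rot: [-179.2, -44.6, 15.9]
ft_force: [-0.5, 0.2, -0.4]
finger_gap: 0.1
grip_force: 0.0
```

Run:
```python
from h import *
p,r=cur(); s=sense(); print(s['time'],loc(p),np.degrees((r.inv()*ori(45,1)).as_rotvec()),np.round(s['joint_pos']),np.round(s['qd']),s['ft_force'])
plan([([-40,132,46],ori(45,1),5),([10,132,46],ori(45,1),5)])
```

```text
6.25 [-45.54603237 143.26853899 148.88499998] [-0.18878045  0.41743989 -0.64871703] [-19. -35. 141.  38.  42.  34.] [ 0. -0.  0. -0.  0. 71.] [-0.48780861  0.20355741 -0.39052072]
[-13.6,2.5,15.4,-0.001,0.001,-0.002],
[-13.7,2.4,15.4,-0.001,0.001,-0.002],
[-13.7,2.4,15.4,-0.001,0.001,-0.002],
[-13.7,2.3,15.4,-0.001,0.001,-0.002],
[-13.7,2.3,15.4,-0.001,0.001,-0.002],
-- at [-40, 132, 46]
[7.1,0.0,7.1,0.000,0.000,0.000],
[7.1,-0.0,7.1,0.000,0.000,0.000],
[7.1,0.0,7.1,0.000,0.000,0.000],
[7.1,-0.0,7.1,-0.000,-0.000,-0.000],
[7.1,0.0,7.1,0.000,0.000,0.000],
-- at [10, 132, 46]
```

Emit:
apply_moves(
  rows=[
    [-13.6, 2.4, 15.4, 0, 0, 0],
    [-13.6, 2.4, 15.4, 0, 0, 0],
    [-13.6, 2.4, 15.4, 0, 0, 0],
    [-13.6, 2.4, 15.4, 0, 0, 0],
    [-13.6, 2.4, 15.4, 0, 0, 0],
  ],
)

```text
time: 6.88
tool_pos: [555.5, 17.1, 45.8]
tcp_rot: [-179.5, -44.6, 16.3]
ft_force: [0.9, 0.6, 0.5]
finger_gap: 0.0
grip_force: 0.0
```

Run:
```python
from h import *
import cv2
p,r=cur(); s=sense(); print(s['time'],loc(p),np.degrees((r.inv()*ori(45,1)).as_rotvec()),np.round(s['joint_pos']),s['ft_force'])
a,_=eyes.snapshot('wrist'); cv2.imwrite('pics/w1.png',a[:,:,::-1])
plan([([10,132,46],ori(45,1),5)])
```

```text
6.875 [-39.71227316 131.95064488  45.80533491] [-0.19709694  0.39997188 -0.3322012 ] [-20. -17. 142.  58.  30.   8.] [0.93865765 0.56766392 0.52098451]
[7.8,0.1,6.7,-0.001,0.002,-0.001],
[7.8,0.1,6.7,-0.001,0.002,-0.001],
[7.7,0.1,6.7,-0.001,0.002,-0.001],
[7.7,0.1,6.8,-0.001,0.002,-0.001],
[7.7,0.1,6.8,-0.001,0.002,-0.001],
-- at [10, 132, 46]
```

View pics/w1.png

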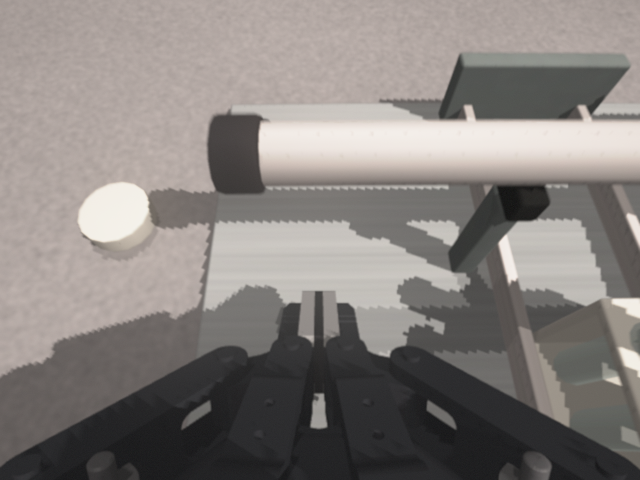

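The wrist view shows the tube at row ~150, with its black cap at (240,150) and the post at (520,200). The fingertips at (318,300) are aimed between cap and post, so I'll advance under the tube.

Emit:
apply_moves(
  rows=[
    [7.8, 0, 6.7, 0, 0, 0],
    [7.8, 0, 6.7, 0, 0, 0],
    [7.8, 0, 6.7, 0, 0, 0],
    [7.8, 0, 6.7, 0, 0, 0],
    [7.8, 0, 6.7, 0, 0, 0],
  ],
)

```text
time: 7.55
tool_pos: [605.4, 30.3, 50.6]
tcp_rot: [-179.5, -44.7, 16.2]
ft_force: [-44.1, -12.8, 1.3]
finger_gap: 0.0
grip_force: 0.0
```

Run:
```python
from h import *
p,r=cur(); s=sense(); print(s['time'],loc(p),np.degrees((r.inv()*ori(45,1)).as_rotvec()),np.round(s['joint_pos']),s['ft_force'])
o=ori(45,1); wp=[]
for th in (0.2,.4,.6,.8,.92):
    y=-130+260*np.cos(th)+14*np.sin(th); z=100+260*np.sin(th)-44*np.cos(th)
    wp.append(([10,y,z],o,5 if th<.9 else 5))
plan(wp)
```

```text
7.55 [ 11.88904779 130.14281035  50.61497163] [-0.08908509  0.33908718 -0.39376521] [-15.  -8. 134.  58.  26.  11.] [-44.06486667 -12.7943076    1.31187435]
[7.9,0.4,-8.5,-0.000,0.001,-0.001],
[7.9,0.5,-8.5,-0.000,0.001,-0.001],
[7.9,0.5,-8.5,-0.000,0.001,-0.001],
[7.9,0.5,-8.5,-0.000,0.001,-0.001],
[7.9,0.5,-8.5,-0.000,0.001,-0.001],
-- at [10, np.float64(127.59868086985368), np.float64(108.53109658170129)]
[7.4,2.5,-7.4,0.000,0.000,0.000],
[7.4,2.5,-7.4,0.000,-0.000,0.000],
[7.4,2.5,-7.4,0.000,0.000,0.000],
[7.4,2.5,-7.4,0.000,-0.000,-0.000],
[7.4,2.5,-7.4,0.000,-0.000,0.000],
-- at [10, np.float64(114.92771523307124), np.float64(160.7220852641222)]
[7.0,4.5,-7.0,0.000,0.000,0.000],
[7.0,4.5,-7.0,0.000,0.000,0.000],
[7.0,4.5,-7.0,-0.000,-0.000,-0.000],
[7.0,4.5,-7.0,0.000,0.000,0.000],
[7.0,4.5,-7.0,0.000,0.000,0.000],
-- at [10, np.float64(92.49225450404685), np.float64(210.49227602668333)]
[6.4,6.3,-6.4,0.000,0.000,0.000],
[6.4,6.3,-6.4,0.000,0.000,0.000],
[6.4,6.3,-6.4,0.000,0.000,0.000],
[6.4,6.3,-6.4,0.000,0.000,0.000],
[6.4,6.3,-6.4,0.000,0.000,0.000],
-- at [10, np.float64(61.18672970285633), np.float64(255.85748842260065)]
[3.4,4.5,-3.4,0.000,0.000,0.000],
[3.4,4.5,-3.4,0.000,0.000,0.000],
[3.4,4.5,-3.4,0.000,0.000,0.000],
[3.4,4.5,-3.4,0.000,0.000,0.000],
[3.4,4.5,-3.4,0.000,0.000,0.000],
-- at [10, np.float64(38.65166340780944), np.float64(280.2003343171428)]
```

The force reads −44 N in x, so something is touching the tube. I'll back off right away.

Emit:
apply_moves(
  rows=[
    [-7, 0, -3, 0, 0, 0],
    [-7, 0, -3, 0, 0, 0],
    [0, 0, 0, 0, 0, 0],
    [0, 0, 0, 0, 0, 0],
    [0, 0, 0, 0, 0, 0],
  ],
)

```text
time: 8.18
tool_pos: [592.0, 25.7, 45.8]
tcp_rot: [-179.5, -44.7, 16.2]
ft_force: [0.6, -0.1, -1.1]
finger_gap: 0.0
grip_force: 0.0
```

Run:
```python
from h import *
import cv2
p,r=cur(); s=sense(); print(s['time'],loc(p),np.degrees((r.inv()*ori(45,1)).as_rotvec()),np.round(s['joint_pos']),s['ft_force'],s['wrist_torque'])
a,_=eyes.snapshot('wrist'); cv2.imwrite('pics/w2.png',a[:,:,::-1])
p,r=cur(); print(loc(p))
```

```text
8.175 [ -2.25230998 129.66419823  45.830932  ] [-0.03271223  0.25127158 -0.42896213] [-16. -10. 136.  60.  27.   9.] [ 0.60070063 -0.05703435 -1.05399438] [-0.09183532  0.31342154 -0.03106685]
[ -2.27332277 129.71086481  45.76655793]
```

View pics/w2.png

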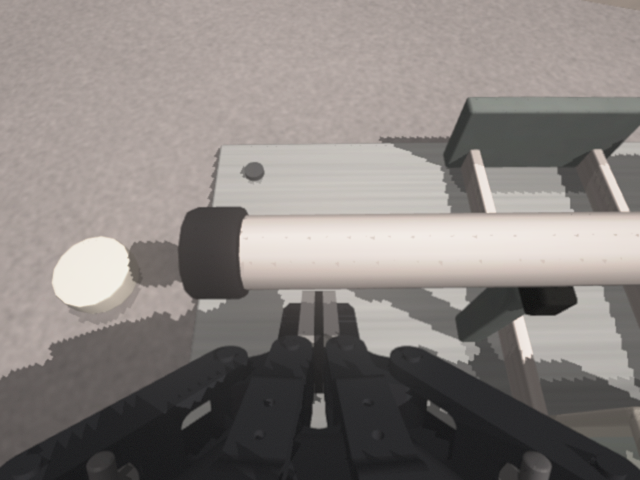

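Contact was with the thicker knuckle region. The tips at x ≈ −2 are now free of contact, so raising from here puts the tube about 20 mm behind the fingertips. Next is the arc plan.

Run:
```python
from h import *
o=ori(45,1); wp=[([1,130,69],o,5)]
for th in (0.2,.4,.6,.8,.95):
    y=-130+258*np.cos(th); z=100+258*np.sin(th)-31
    wp.append(([1,y,z],o,5))
plan(wp)
```

```text
[3.7,-0.1,-2.8,-0.000,0.001,-0.002],
[3.7,-0.1,-2.8,-0.000,0.001,-0.002],
[3.7,-0.1,-2.8,-0.000,0.001,-0.002],
[3.7,-0.1,-2.8,-0.000,0.001,-0.002],
[3.7,-0.1,-2.8,-0.000,0.001,-0.002],
-- at [1, 130, 69]
[7.2,1.4,-7.2,0.000,0.000,0.000],
[7.2,1.4,-7.2,0.000,0.000,0.000],
[7.2,1.4,-7.2,0.000,-0.000,0.000],
[7.2,1.4,-7.2,0.000,0.000,0.000],
[7.2,1.4,-7.2,0.000,0.000,0.000],
-- at [1, np.float64(122.85717708304034), np.float64(120.25668734512578)]
[7.0,3.0,-7.0,0.000,0.000,0.000],
[7.0,3.0,-7.0,0.000,0.000,0.000],
[7.0,3.0,-7.0,0.000,0.000,0.000],
[7.0,3.0,-7.0,0.000,0.000,0.000],
[7.0,3.0,-7.0,0.000,0.000,0.000],
-- at [1, np.float64(107.63373645274436), np.float64(169.46993231563184)]
[6.4,4.9,-6.4,0.000,0.000,0.000],
[6.4,4.9,-6.4,0.000,0.000,0.000],
[6.4,4.9,-6.4,0.000,0.000,0.000],
[6.4,4.9,-6.4,0.000,0.000,0.000],
[6.4,4.9,-6.4,0.000,0.000,0.000],
-- at [1, np.float64(82.936588646697), np.float64(214.67775813591913)]
[5.6,6.6,-5.6,0.000,0.000,0.000],
[5.6,6.6,-5.6,0.000,0.000,0.000],
[5.6,6.6,-5.6,0.000,0.000,0.000],
[5.6,6.6,-5.6,0.000,0.000,0.000],
[5.6,6.6,-5.6,0.000,0.000,0.000],
-- at [1, np.float64(49.750331011568676), np.float64(254.07787145207692)]
[3.5,5.9,-3.5,0.000,0.000,0.000],
[3.5,5.9,-3.5,0.000,0.000,0.000],
[3.5,5.9,-3.5,0.000,0.000,0.000],
[3.5,5.9,-3.5,0.000,0.000,0.000],
[3.5,5.9,-3.5,0.000,0.000,0.000],
-- at [1, np.float64(20.074237081681957), np.float64(278.86120023565843)]
```

Emit:
apply_moves(
  rows=[
    [3.7, 0, -2.8, 0, 0, 0],
    [3.7, 0, -2.8, 0, 0, 0],
    [3.7, 0, -2.8, 0, 0, 0],
    [3.7, 0, -2.8, 0, 0, 0],
    [3.7, 0, -2.8, 0, 0, 0],
  ],
)

```text
time: 8.85
tool_pos: [594.8, 26.8, 68.6]
tcp_rot: [-179.5, -44.7, 16.2]
ft_force: [-2.0, -1.2, -2.0]
finger_gap: 0.0
grip_force: 1.2
```

Emit:
apply_moves(
  rows=[
    [7.2, 1.4, -7.2, 0, 0, 0],
    [7.2, 1.4, -7.2, 0, 0, 0],
    [7.2, 1.4, -7.2, 0, 0, 0],
    [7.2, 1.4, -7.2, 0, 0, 0],
    [7.2, 1.4, -7.2, 0, 0, 0],
  ],
)

```text
time: 9.48
tool_pos: [596.9, 19.8, 119.5]
tcp_rot: [-179.5, -44.7, 16.2]
ft_force: [-3.3, 0.5, 0.2]
finger_gap: 0.1
grip_force: 1.5
```

Run:
```python
from h import *
import cv2
p,r=cur(); s=sense(); print(s['time'],loc(p),np.degrees((r.inv()*ori(45,1)).as_rotvec()),np.round(s['joint_pos']),s['ft_force'],s['wrist_torque'])
a,_=eyes.snapshot('wrist'); b,_=eyes.snapshot('scene'); cv2.imwrite('pics/w3.png',cv2.resize(np.hstack([a,b]),(800,300))[:,:,::-1])
```

```text
9.475 [  0.72558545 122.55965066 119.51136359] [-0.07475035  0.32112376 -0.43504495] [-17. -20. 134.  44.  34.  26.] [-3.34928454  0.50163677  0.15887346] [-0.10766443  0.71982214  0.05238705]
```

View pics/w3.png

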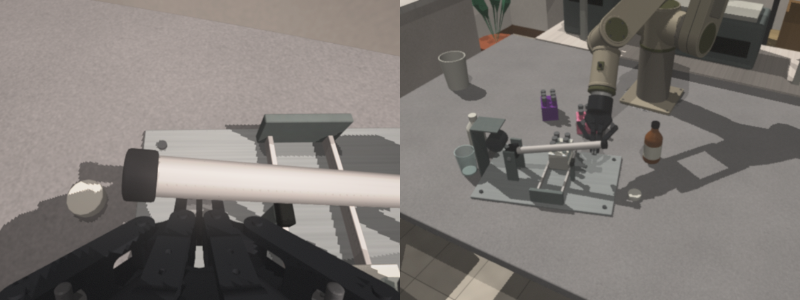

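The tube is riding on the fingertips and rising: its cap is at (140,175) in the left half, and it is off the post. The force is small, so I'll continue the arc.

Emit:
apply_moves(
  rows=[
    [7, 3, -7, 0, 0, 0],
    [7, 3, -7, 0, 0, 0],
    [7, 3, -7, 0, 0, 0],
    [7, 3, -7, 0, 0, 0],
    [7, 3, -7, 0, 0, 0],
  ],
)

```text
time: 10.2
tool_pos: [602.0, 4.7, 169.5]
tcp_rot: [-179.6, -44.7, 16.2]
ft_force: [-0.8, -1.6, -1.6]
finger_gap: -0.1
grip_force: 0.6
```

Emit:
apply_moves(
  rows=[
    [6.4, 4.9, -6.4, 0, 0, 0],
    [6.4, 4.9, -6.4, 0, 0, 0],
    [6.4, 4.9, -6.4, 0, 0, 0],
    [6.4, 4.9, -6.4, 0, 0, 0],
    [6.4, 4.9, -6.4, 0, 0, 0],
  ],
)

```text
time: 10.82
tool_pos: [609.2, -18.9, 214.3]
tcp_rot: [-179.5, -44.7, 16.2]
ft_force: [0.1, -0.0, -0.4]
finger_gap: 0.3
grip_force: 0.2
```

Emit:
apply_moves(
  rows=[
    [5.6, 6.6, -5.6, 0, 0, 0],
    [5.6, 6.6, -5.6, 0, 0, 0],
    [5.6, 6.6, -5.6, 0, 0, 0],
    [5.6, 6.6, -5.6, 0, 0, 0],
    [5.6, 6.6, -5.6, 0, 0, 0],
  ],
)

```text
time: 11.45
tool_pos: [618.8, -50.8, 253.6]
tcp_rot: [-179.5, -44.7, 16.2]
ft_force: [-0.5, 1.0, -0.9]
finger_gap: -0.0
grip_force: 0.0
```

Emit:
apply_moves(
  rows=[
    [3.5, 5.9, -3.5, 0, 0, 0],
    [3.5, 5.9, -3.5, 0, 0, 0],
    [3.5, 5.9, -3.5, 0, 0, 0],
    [3.5, 5.9, -3.5, 0, 0, 0],
    [3.5, 5.9, -3.5, 0, 0, 0],
  ],
)

```text
time: 12.08
tool_pos: [627.3, -79.0, 277.9]
tcp_rot: [-179.5, -44.7, 16.2]
ft_force: [-0.2, -0.4, -0.2]
finger_gap: 0.1
grip_force: 0.0
```

Run:
```python
from h import *
import cv2
p,r=cur(); s=sense(); print(s['time'],loc(p),np.degrees((r.inv()*ori(45,1)).as_rotvec()),np.round(s['joint_pos']),s['ft_force'],s['wrist_torque'])
a,_=eyes.snapshot('wrist'); b,_=eyes.snapshot('scene'); cv2.imwrite('pics/w4.png',cv2.resize(np.hstack([a,b]),(800,300))[:,:,::-1])
plan([([-80,25,285],ori(45,1),5),([-205,0,200],ori(20,1),10)])
```

```text
12.075 [  1.29022001  19.15226657 277.94721769] [-0.06271084  0.29169021 -0.43709184] [-29. -21. 118.  38.  55.  30.] [-0.21751757 -0.39388629 -0.23381667] [-0.10373767  0.31123234  0.02740258]
[-10.7,-1.2,-12.4,-0.000,0.001,-0.002],
[-10.7,-1.2,-12.4,-0.000,0.001,-0.002],
[-10.7,-1.2,-12.4,-0.000,0.001,-0.002],
[-10.6,-1.2,-12.4,-0.000,0.001,-0.002],
[-10.6,-1.3,-12.4,-0.000,0.001,-0.002],
-- at [-80, 25, 285]
[-14.8,2.5,-2.8,-0.000,-0.044,-0.000],
[-15.0,2.5,-2.2,0.000,-0.044,0.000],
[-15.0,2.5,-1.5,0.000,-0.044,-0.000],
[-15.1,2.5,-0.9,0.000,-0.044,0.000],
[-15.1,2.5,-0.2,-0.000,-0.044,0.000],
[-15.1,2.5,0.5,0.000,-0.044,0.000],
[-15.1,2.5,1.1,0.000,-0.044,0.000],
[-15.0,2.5,1.8,-0.000,-0.044,0.000],
[-14.9,2.5,2.4,0.000,-0.044,-0.000],
[-14.8,2.5,3.1,0.000,-0.044,0.000],
-- at [-205, 0, 200]
```

View pics/w4.png

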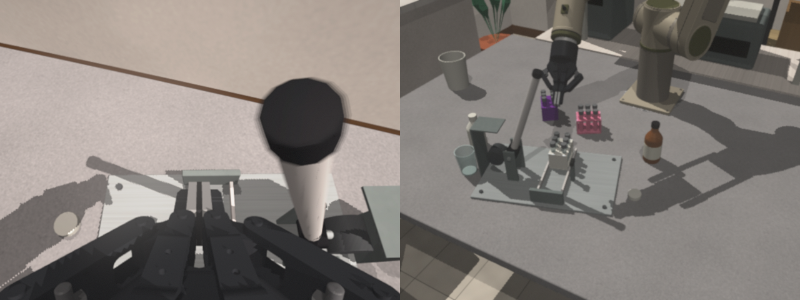

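The gate is past its balance point and nearly upright by itself. I'll retreat and move round behind the rack.

Emit:
apply_moves(
  rows=[
    [-10.7, -1.2, -12.4, 0, 0, 0],
    [-10.7, -1.2, -12.4, 0, 0, 0],
    [-10.7, -1.2, -12.4, 0, 0, 0],
    [-10.7, -1.2, -12.4, 0, 0, 0],
    [-10.7, -1.2, -12.4, 0, 0, 0],
  ],
)

```text
time: 12.8
tool_pos: [546.7, -96.1, 284.0]
tcp_rot: [-179.5, -44.7, 16.2]
ft_force: [0.7, 0.6, 0.5]
finger_gap: -0.1
grip_force: 0.0
```

Emit:
apply_moves(
  rows=[
    [-14.8, 2.5, -2.8, 0, -0.044, 0],
    [-15, 2.5, -2.2, 0, -0.044, 0],
    [-15, 2.5, -1.5, 0, -0.044, 0],
    [-15, 2.5, -0.9, 0, -0.044, 0],
    [-15, 2.5, 0, 0, -0.044, 0],
  ],
)

```text
time: 13.42
tool_pos: [490.4, -125.7, 241.5]
tcp_rot: [-179.6, -32.0, 16.3]
ft_force: [0.3, 0.0, -0.4]
finger_gap: -0.0
grip_force: 0.0
```

Emit:
apply_moves(
  rows=[
    [-15, 2.5, 0.5, 0, -0.044, 0],
    [-15, 2.5, 1, 0, -0.044, 0],
    [-15, 2.5, 1.8, 0, -0.044, 0],
    [-15, 2.5, 2.4, 0, -0.044, 0],
    [-15, 2.5, 3, 0, -0.044, 0],
  ],
)

```text
time: 14.05
tool_pos: [433.6, -155.4, 199.6]
tcp_rot: [-179.6, -19.4, 16.4]
ft_force: [0.1, -0.9, -0.2]
finger_gap: 0.0
grip_force: 0.0
```

Run:
```python
from h import *
from bench import models
p,r=cur(); s=sense(); print(s['time'],loc(p),np.degrees((r.inv()*ori(20,1)).as_rotvec()),np.round(s['joint_pos']),s['ft_force'])
for c in ('scene','top'):
  eyes.snapshot(c)
  for n in ('rack','rack_back','gate_push','end_stop'):
    print(c,n,[(round(x['confidence'],2),loc(x['xyz']).round()) for x in models.place_of(n,c)[:3]])
plan([([-180,0,45],ori(20,1),10)])
```

```text
14.05 [-206.21118684    2.01433416  199.58536078] [-0.24531522  0.58046857 -0.36569258] [-39. -29. 123.  17.  76.  32.] [ 0.11930806 -0.86219257 -0.16955678]
scene rack [(0.86, array([-365., -120.,    1.])), (0.73, array([-292.,   52.,    2.])), (0.68, array([-88.,  -4.,   8.]))]
scene rack_back [(0.82, array([-134.,   -0.,   40.])), (0.69, array([-303.,   93.,   28.])), (0.69, array([-408., -133.,   28.]))]
scene gate_push [(0.83, array([   2., -139.,  363.]))]
scene end_stop [(0.97, array([103.,   1.,  34.]))]
top rack [(0.92, array([-91.,  -1.,   9.])), (0.57, array([-294.,   51.,   -0.]))]
top rack_back [(0.83, array([-301.,   95.,   31.])), (0.59, array([-130.,    0.,   37.]))]
top gate_push [(0.56, array([  -0., -133.,  360.]))]
top end_stop [(0.83, array([101.,   2.,  26.]))]
[-2.8,0.3,15.5,-0.000,0.001,-0.001],
[-2.8,0.3,15.5,-0.000,0.001,-0.001],
[-2.8,0.3,15.5,-0.000,0.001,-0.001],
[-2.8,0.2,15.5,-0.000,0.001,-0.001],
[-2.8,0.2,15.5,-0.000,0.001,-0.001],
[-2.8,0.2,15.5,-0.000,0.001,-0.001],
[-2.8,0.2,15.5,-0.000,0.001,-0.001],
[-2.9,0.2,15.5,-0.000,0.001,-0.001],
[-2.9,0.2,15.5,-0.000,0.001,-0.001],
[-2.9,0.2,15.5,-0.000,0.001,-0.001],
-- at [-180, 0, 45]
```

The gate is up: gate_push reads z ≈ 360, which is about 1.6 rad. The rack is still at x ≈ −89. Now descending behind it, at x ≈ −165 to stay clear of the pink rack.

Emit:
apply_moves(
  rows=[
    [-1.4, 0.3, 16, 0, 0.001, -0.001],
    [-1.4, 0.3, 16, 0, 0.001, -0.001],
    [-1.4, 0.3, 16, 0, 0.001, -0.001],
    [-1.4, 0.3, 16, 0, 0.001, -0.001],
    [-1.4, 0.3, 16, 0, 0.001, -0.001],
  ],
)

```text
time: 15.18
tool_pos: [453.4, -149.9, 120.0]
tcp_rot: [-179.6, -19.7, 16.7]
ft_force: [-0.4, 0.6, -0.1]
finger_gap: 0.0
grip_force: 0.0
```

Emit:
apply_moves(
  rows=[
    [-1.4, 0.2, 16, 0, 0.001, -0.001],
    [-1.4, 0.2, 16, 0, 0.001, -0.001],
    [-1.4, 0.2, 16, 0, 0.001, -0.001],
    [-1.4, 0.2, 16, 0, 0.001, -0.001],
    [-1.4, 0.2, 16, 0, 0.001, -0.001],
  ],
)

```text
time: 15.8
tool_pos: [473.1, -144.5, 42.5]
tcp_rot: [-179.8, -20.0, 17.0]
ft_force: [-0.5, 0.4, -0.8]
finger_gap: -0.1
grip_force: 0.0
```

Run:
```python
from h import *
import cv2
p,r=cur(); s=sense(); print(s['time'],loc(p),np.degrees((r.inv()*ori(20,1)).as_rotvec()),np.round(s['joint_pos']),s['ft_force'])
a,_=eyes.snapshot('wrist'); b,_=eyes.snapshot('top'); cv2.imwrite('pics/w5.png',cv2.resize(np.hstack([a,b]),(800,300))[:,:,::-1])
plan([([-145,0,45],ori(20,1),5),([-5,0,45],ori(20,1),20)])
```

```text
15.8 [-165.24493848    1.00238159   42.50338143] [-0.30741893 -0.00850333  0.18590588] [-35. -12. 128.  20.  54.  28.] [-0.4911757   0.38219795 -0.8144742 ]
[4.2,0.5,0.7,-0.002,0.000,0.001],
[4.2,0.5,0.7,-0.002,0.000,0.001],
[4.2,0.5,0.7,-0.002,0.000,0.001],
[4.2,0.5,0.7,-0.002,0.000,0.001],
[4.2,0.5,0.7,-0.002,0.000,0.001],
-- at [-145, 0, 45]
[6.6,-0.0,2.4,0.000,0.000,0.000],
[6.6,0.0,2.4,0.000,0.000,0.000],
[6.6,-0.0,2.4,0.000,0.000,0.000],
[6.6,0.0,2.4,-0.000,-0.000,-0.000],
[6.6,-0.0,2.4,0.000,-0.000,-0.000],
[6.6,-0.0,2.4,0.000,0.000,0.000],
[6.6,-0.0,2.4,0.000,0.000,0.000],
[6.6,-0.0,2.4,0.000,0.000,0.000],
[6.6,0.0,2.4,0.000,0.000,0.000],
[6.6,-0.0,2.4,0.000,0.000,0.000],
[6.6,-0.0,2.4,-0.000,-0.000,-0.000],
[6.6,-0.0,2.4,0.000,0.000,0.000],
[6.6,-0.0,2.4,0.000,0.000,0.000],
[6.6,-0.0,2.4,0.000,0.000,0.000],
[6.6,-0.0,2.4,0.000,-0.000,-0.000],
[6.6,0.0,2.4,0.000,0.000,0.000],
[6.6,-0.0,2.4,0.000,0.000,0.000],
[6.6,-0.0,2.4,-0.000,-0.000,-0.000],
[6.6,-0.0,2.4,0.000,0.000,0.000],
[6.6,-0.0,2.4,0.000,0.000,0.000],
-- at [-5, 0, 45]
```

View pics/w5.png

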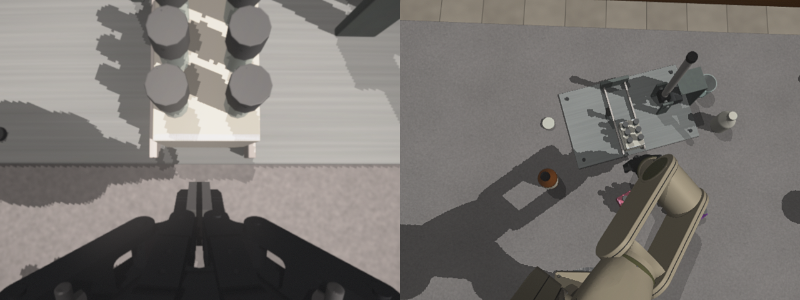

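The left half shows the fingertips at (200,190) centred on the rack's rear plate at (205,150). The top view shows the gate upright. Now I'll push, and slow down near the stop.

Emit:
apply_moves(
  rows=[
    [4.2, 0.5, 0.7, 0, 0, 0],
    [4.2, 0.5, 0.7, 0, 0, 0],
    [4.2, 0.5, 0.7, 0, 0, 0],
    [4.2, 0.5, 0.7, 0, 0, 0],
    [4.2, 0.5, 0.7, 0, 0, 0],
  ],
)

```text
time: 16.52
tool_pos: [494.9, -141.5, 48.8]
tcp_rot: [-179.9, -20.1, 17.0]
ft_force: [1.0, -0.0, 0.1]
finger_gap: -0.1
grip_force: 0.0
```

Emit:
apply_moves(
  rows=[
    [4.7, 0, 1.7, 0, 0, 0],
    [4.7, 0, 1.7, 0, 0, 0],
    [4.7, 0, 1.7, 0, 0, 0],
    [4.7, 0, 1.7, 0, 0, 0],
    [4.7, 0, 1.7, 0, 0, 0],
  ],
)

```text
time: 17.15
tool_pos: [518.4, -134.3, 48.6]
tcp_rot: [-179.8, -20.0, 17.0]
ft_force: [-4.8, -1.7, 5.1]
finger_gap: -0.0
grip_force: 2.6
```

Emit:
apply_moves(
  rows=[
    [4.7, 0, 1.7, 0, 0, 0],
    [4.7, 0, 1.7, 0, 0, 0],
    [4.7, 0, 1.7, 0, 0, 0],
    [4.7, 0, 1.7, 0, 0, 0],
    [4.7, 0, 1.7, 0, 0, 0],
  ],
)

```text
time: 17.77
tool_pos: [542.3, -126.9, 48.6]
tcp_rot: [-179.8, -20.0, 17.0]
ft_force: [-4.5, -0.9, 3.4]
finger_gap: -0.2
grip_force: 2.5
```

Run:
```python
from h import *
from bench import models
p,r=cur(); s=sense(); print(s['time'],loc(p),np.degrees((r.inv()*ori(20,1)).as_rotvec()),np.round(s['joint_pos']),s['ft_force'])
eyes.snapshot('scene'); print([(round(x['confidence'],2),loc(x['xyz']).round()) for x in models.place_of('rack','scene')[:3]])
plan([([-15,0,44],ori(20,1),15)])
```

```text
17.775 [-93.96094134  -2.08480898  48.61642604] [-0.24006369 -0.03912015  0.20805267] [-28.  -3. 119.  18.  51.  35.] [-4.54413565 -0.90853843  3.37920143]
[(0.79, array([-295.,   52.,    3.])), (0.72, array([-368., -124.,    3.])), (0.57, array([-41.,  -3.,   5.]))]
[4.8,-0.1,2.1,-0.000,-0.000,0.000],
[4.8,-0.1,2.1,-0.000,-0.000,0.000],
[4.8,-0.1,2.1,-0.000,-0.000,0.000],
[4.8,-0.1,2.1,-0.000,-0.000,0.000],
[4.8,-0.1,2.1,-0.000,-0.000,0.000],
[4.8,-0.1,2.1,-0.000,-0.000,0.000],
[4.8,-0.1,2.1,-0.000,-0.000,0.000],
[4.8,-0.1,2.1,-0.000,-0.000,0.000],
[4.8,-0.1,2.1,-0.000,-0.000,0.000],
[4.8,-0.1,2.1,-0.000,-0.000,0.000],
[4.8,-0.1,2.1,-0.000,-0.000,0.000],
[4.8,-0.1,2.1,-0.000,-0.000,0.000],
[4.8,-0.1,2.1,-0.000,-0.000,0.000],
[4.8,-0.1,2.1,-0.000,-0.000,0.000],
[4.8,-0.1,2.1,-0.000,-0.000,0.000],
-- at [-15, 0, 44]
```

Emit:
apply_moves(
  rows=[
    [4.8, -0.1, 1.8, 0, 0, 0],
    [4.8, -0.1, 1.8, 0, 0, 0],
    [4.8, -0.1, 1.8, 0, 0, 0],
    [4.8, -0.1, 1.8, 0, 0, 0],
    [4.8, -0.1, 1.8, 0, 0, 0],
  ],
)

```text
time: 18.5
tool_pos: [566.9, -118.7, 48.4]
tcp_rot: [-179.8, -20.1, 17.0]
ft_force: [-3.8, -0.4, 2.0]
finger_gap: -0.3
grip_force: 2.0
```

Emit:
apply_moves(
  rows=[
    [4.8, -0.1, 1.8, 0, 0, 0],
    [4.8, -0.1, 1.8, 0, 0, 0],
    [4.8, -0.1, 1.8, 0, 0, 0],
    [4.8, -0.1, 1.8, 0, 0, 0],
    [4.8, -0.1, 1.8, 0, 0, 0],
  ],
)

```text
time: 19.12
tool_pos: [591.3, -110.8, 48.4]
tcp_rot: [-179.8, -20.1, 17.0]
ft_force: [-4.5, -1.7, 3.6]
finger_gap: 0.0
grip_force: 2.5
```

Emit:
apply_moves(
  rows=[
    [4.8, -0.1, 1.8, 0, 0, 0],
    [4.8, -0.1, 1.8, 0, 0, 0],
    [4.8, -0.1, 1.8, 0, 0, 0],
    [4.8, -0.1, 1.8, 0, 0, 0],
    [3.8, -0.1, 1.4, 0, 0, 0],
  ],
)

```text
time: 19.75
tool_pos: [614.7, -103.1, 48.2]
tcp_rot: [-179.8, -20.1, 17.0]
ft_force: [-3.9, -2.2, 4.1]
finger_gap: -0.0
grip_force: 2.5
```

Emit:
apply_moves(
  rows=[
    [1.9, 0, 0.7, 0, 0, 0],
    [1.9, 0, 0.7, 0, 0, 0],
    [1.9, 0, 0.7, 0, 0, 0],
    [1.9, 0, 0.7, 0, 0, 0],
    [0, 0, 0, 0, 0, 0],
  ],
)

```text
time: 20.38
tool_pos: [622.2, -100.7, 48.0]
tcp_rot: [-179.8, -20.1, 17.0]
ft_force: [-2.2, -0.7, 1.0]
finger_gap: 0.2
grip_force: 1.1
```

Run:
```python
from h import *
from bench import models
p,r=cur(); s=sense(); print(s['time'],loc(p),np.degrees((r.inv()*ori(20,1)).as_rotvec()),np.round(s['joint_pos']),s['ft_force'])
for c in ('scene','top'):
    eyes.snapshot(c); print([(round(x['confidence'],2),loc(x['xyz']).round()) for x in models.place_of('rack',c)[:3]])
```

```text
20.375 [-9.86819125 -0.10182786 48.04355113] [-0.23695639 -0.08917598  0.20565942] [-21.   7. 108.  16.  50.  43.] [-2.19353611 -0.74291797  0.97861455]
[(0.94, array([-289.,   53.,    3.])), (0.69, array([45., -1.,  8.])), (0.49, array([-366., -125.,    4.]))]
[(0.96, array([42., -2., 10.])), (0.92, array([-368., -121.,   -6.]))]
```

Emit:
apply_moves(
  rows=[
    [1.5, 0, 0.6, 0, 0, 0],
    [1.5, 0, 0.6, 0, 0, 0],
    [1.5, 0, 0.6, 0, 0, 0],
    [1.5, 0, 0.6, 0, 0, 0],
    [1.5, 0, 0.6, 0, 0, 0],
  ],
)

```text
time: 21.2
tool_pos: [629.9, -98.4, 47.9]
tcp_rot: [-179.8, -20.1, 17.0]
ft_force: [-4.8, -1.9, 3.5]
finger_gap: -0.0
grip_force: 2.6
```

Emit:
apply_moves(
  rows=[
    [0.7, 0, 0.3, 0, 0, 0],
    [0.7, 0, 0.3, 0, 0, 0],
    [0.7, 0, 0.3, 0, 0, 0],
    [0, 0, 0, 0, 0, 0],
    [0, 0, 0, 0, 0, 0],
  ],
)

```text
time: 21.82
tool_pos: [632.0, -97.8, 47.7]
tcp_rot: [-179.8, -20.1, 17.0]
ft_force: [-3.3, -1.3, 3.5]
finger_gap: 0.1
grip_force: 1.8
```

Emit:
apply_moves(
  rows=[
    [0.6, 0, 0.2, 0, 0, 0],
    [0.6, 0, 0.2, 0, 0, 0],
    [0.6, 0, 0.2, 0, 0, 0],
    [0, 0, 0, 0, 0, 0],
    [0, 0, 0, 0, 0, 0],
  ],
)

```text
time: 22.45
tool_pos: [633.4, -97.3, 47.6]
tcp_rot: [-179.8, -20.0, 17.0]
ft_force: [-8.3, -2.8, 6.3]
finger_gap: 0.2
grip_force: 3.9
```

Emit:
apply_moves(
  rows=[
    [0.6, 0, 0.2, 0, 0, 0],
    [0.6, 0, 0.2, 0, 0, 0],
    [0.6, 0, 0.2, 0, 0, 0],
    [0, 0, 0, 0, 0, 0],
    [0, 0, 0, 0, 0, 0],
  ],
)

```text
time: 23.08
tool_pos: [633.7, -97.2, 47.5]
tcp_rot: [-179.8, -19.9, 17.0]
ft_force: [-21.6, -6.0, 15.7]
finger_gap: 0.1
grip_force: 11.1
```

The force rose to 22 N while the tip stopped at x ≈ +2 mm, so the rack is against the stop. Backing straight off, then up.

Emit:
apply_moves(
  rows=[
    [-2, 0, -0.7, 0, 0, 0],
    [-5, 0, -1.8, 0, 0, 0],
    [-9, 0, -3.2, 0, 0, 0],
    [-14, 0, -5, 0, 0, 0],
    [-14, 0, -5, 0, 0, 0],
  ],
)

```text
time: 23.7
tool_pos: [589.7, -110.5, 47.2]
tcp_rot: [-179.8, -20.1, 17.0]
ft_force: [0.0, 0.6, 0.9]
finger_gap: -0.1
grip_force: 0.0
```

Emit:
apply_moves(
  rows=[
    [-14, 0, -5, 0, 0, 0],
    [-11, 0, -15, 0, 0, 0],
    [-5, 0, -25, 0, 0, 0],
    [-5, 0, -25, 0, 0, 0],
    [0, 0, -20, 0, 0, 0],
  ],
)

```text
time: 24.32
tool_pos: [528.9, -129.7, 120.7]
tcp_rot: [-179.9, -20.1, 17.0]
ft_force: [0.0, -0.4, -0.3]
finger_gap: 0.2
grip_force: 0.0
```

Emit:
apply_moves(
  rows=[
    [0, 0, -25, 0, 0, 0],
    [0, 0, -25, 0, 0, 0],
    [0, 0, -20, 0, 0, 0],
    [0, 0, 0, 0, 0, 0],
    [0, 0, 0, 0, 0, 0],
  ],
)

```text
time: 24.95
tool_pos: [506.6, -136.4, 184.8]
tcp_rot: [-179.8, -20.0, 17.0]
ft_force: [-0.0, 0.2, -0.1]
finger_gap: -0.2
grip_force: 0.0
```

Run:
```python
from h import *
from bench import models
import cv2
p,r=cur(); s=sense(); print(s['time'],loc(p),s['ft_force'])
im=[]
for c in ('scene','top'):
    a,_=eyes.snapshot(c); im.append(a)
    for n in ('rack','rack_back','end_stop','gate_push','amber_bottle','white_bottle','beaker','loose_cap'):
        print(c,n,[(round(x['confidence'],2),(loc(x['xyz']) if n[:3] in('rac','end','gat') else np.array(x['xyz'])).round()) for x in models.place_of(n,c)[:3]])
cv2.imwrite('pics/end.png',cv2.resize(np.hstack(im),(800,300))[:,:,::-1])
```

```text
24.95 [-130.86709899   -0.85416943  184.76262432] [-0.00971684  0.23663269 -0.09980208]
scene rack [(0.8, array([57., -0.,  7.])), (0.61, array([-368., -122.,    5.]))]
scene rack_back [(0.84, array([ 9.,  0., 38.])), (0.69, array([-305.,   97.,   29.])), (0.68, array([-125., -315.,   -5.]))]
scene end_stop [(0.61, array([103.,  -1.,  33.]))]
scene gate_push [(0.75, array([   3., -136.,  364.]))]
scene amber_bottle [(0.63, array([395., 140.,  -0.]))]
scene white_bottle [(0.7, array([ 600., -434.,   -1.]))]
scene beaker [(0.78, array([ 721., -372.,   -0.])), (0.2, array([ 673., -229.,  364.]))]
scene loose_cap [(0.7, array([590., 155.,  -0.]))]
top rack [(0.71, array([54., -3., 10.])), (0.57, array([-369., -120.,   -4.]))]
top rack_back [(0.58, array([13.,  1., 40.])), (0.44, array([-300.,   94.,   30.]))]
top end_stop [(0.58, array([101.,   4.,  26.]))]
top gate_push [(0.65, array([   3., -137.,  360.])), (0.48, array([  10., -289.,    1.]))]
top amber_bottle [(0.78, array([396., 141.,   0.]))]
top white_bottle [(0.97, array([ 603., -434.,   -2.]))]
top beaker [(0.74, array([ 727., -371.,    1.]))]
top loose_cap [(0.52, array([585., 156.,   2.]))]
```

View pics/end.png

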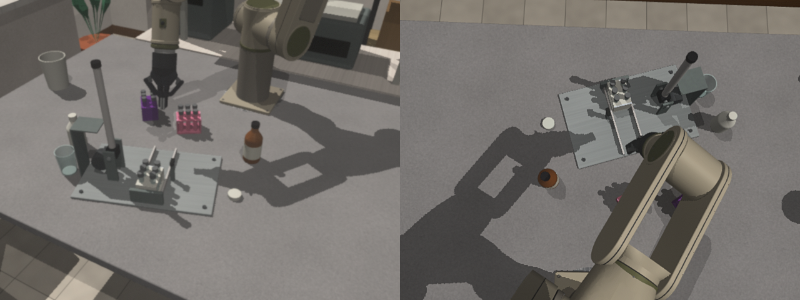

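The picture shows the rack against the end stop at (150,180), the gate upright at (100,105), and the bystanders where they started. The robot is clear at x −131, z 185, so I'm handing in.

```bash
python3 -c "
from bench import job
print(job.hand_in())"
```

```text
the job is handed in; nothing more can be done
None
```

The job is handed in: the gate stays up by itself, the rack is pushed home against the end stop (x ≈ 57 mm), the bystanders are where they started and the robot is clear; the hand-in gave no verdict, and one early touch on the gate tube reached about 46 N at the wrist (the limit for the gripper body is 40 N) before I backed off.

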